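# Load the coil-clamping rod and cap it

### The arm

A 7-joint arm with a two-finger parallel gripper is mounted at the origin on a cart in front of the work surface, level with it; the furniture and walls round the work are solid. World frame = base frame: x ahead of the robot, y to its left, z up, the work surface at z = 0. Lengths are in m, angles in rad, forces in N, time in s.
With the tool pointing down it reaches from about 0.425 to 0.8 m from the base axis. Payload 8.3 kg.
Tool frame: the origin (TCP) lies midway between the tips of the shut fingers; the grasp point (between the pads) lies 19 mm behind it (env.grip_depth is the distance from the TCP to the grasp point, in m); z points along the fingers, y is the line along which they close (so a half turn about z gives the same grasp; the last joint's range is limited). The gripper opens to 85 mm and grips with 20 to 120 N. Pads are 22 mm wide; open, the fingers measure 114 mm over their backs; the gripper's body (76 mm by 85 mm) begins 54 mm behind the grasp point. The pads swing forward as they close: fully open they stand 13 mm farther back than shut.
Start: joints at [1.228, 0.383, 0.016, 1.37, -0.006, 1.388, -0.046], TCP at [0.173, -0.601, 0.231] pointing down, gripper open.
Joint ranges: [-2.95, 2.95], [-0.25, 2.06], [-1.52, 1.56], [0.18, 2.33], [-1.44, 4.58], [0.02, 2.06], [-3.01, 3.01]. Speed limits (rad/s): [2.39, 2.39, 3.01, 3.01, 3.14, 3.14, 3.14].

### API

Orientations are given as a unit quaternion [x, y, z, w].
In Python, from plant import env gives the robot as it stands.
- The arm moves only by the tool servo_tool, never from a script. Its argument "steps" is text: rows parted by semicolons, each of 5 numbers parted by spaces: the shift along the world's x, y, z in cm, then the turn about the world's z in degrees, then the closure, from -1 (fully open) to 1 (shut). In form: x y z spin fingers; .... A call has 1 to 8 rows; each row shifts and turns the commanded pose from where the row before left it; what a row does not reach is not made up. A row lasts 1/12 s, in which the tool goes at most 41.7 mm and 7.16 degrees, less where a joint would pass 70% of its speed; a pose out of reach is approached as far as the arm can. A call with a gripper value outside its range is refused whole. The fingers move at their own pace and stop on an object; the grip force is fixed at half the most. Time passes only in rows, so rows that do not move let the fingers close. It gives the time, the measured TCP pose, the force, the opening and the grip force at its end, in the units of the state.
- env.sense(): the state, without advancing time (a new reading comes with each control period).
- env.capture(name): name is "scene" or "top" or "wrist"; returns the picture (480x640x3 uint8, blue, green, red); there is no depth.
- env.camera_info(name): a dict with "mtx" (3x3 intrinsics, pixels), "k1" (the pictures are not rectified: a ray, as slopes to the right and down, at radius r is drawn at 1 + k1 r^2 times it, then the intrinsics apply), "world_to_cam" (4x4, takes a point from world to camera coordinates); the wrist camera has in their place "mount" (4x4, takes a point from camera to tool coordinates, whose origin is the TCP and whose axes are the flange's). Camera axes: x right, y down, z forward; pixel columns grow to the right and rows downward; lengths in m; the calibration is good to about 2 mm. A picture is of the moment at which its call begins: read the wrist's pose just before it. camera_info takes no time and is no camera call.
- env.job_done(): hands the job in; it is judged then, once.
The state is a dict: "t": time; "joint_pos": joint angles; "joint_vel": joint speeds; "tau": joint torques, N m; "ee_pos": TCP position; "tool_rot": TCP orientation; "force": force on the tool from outside, world axes, zero at the start; "torque": the same for the moment, N m; "width": finger opening in m; "grip_force": force on a finger pad.
Only numpy, scipy, OpenCV 4.12 (cv2) and the standard library are available. Lean on these libraries where they do the work, as an engineer would, in place of code of your own. Each camera call takes 0.05 s, during which the arm holds its last target. There are 200 camera calls.

### The job

Slide the orange coil and then the blue coil onto the horizontal rod of the small stand, and push the white end cap on after them, so that the stack is tight with no gaps. Push each part firmly home by feel, with about 10 newtons and never more than 25 (the first against the rubber-faced stop on the rod, wherever that was clamped), and let go of it before the next goes on. Leave the glue bottle, tweezers and swabs where they are.

Things in the scene. Friction and masses are not known exactly. Their poses are not given: they have to be found in the camera images.
- stand: Fixed aluminium stand. Origin on its underside, straight below the rod's axis, at the front face of the grey post; z up, y is the way the rod points. The rod is level, 10 mm in diameter, axis 95 mm above the bench, from the post (y = 0) to y = 128 mm. Base plate 50 mm wide (x), 10 mm high, y -40 to 110 mm; post 26 mm wide, 16 mm thick, 111 mm high.
- rod_tip (a point): Free end of the rod, on its axis, 128 mm from the post. The last 8 mm taper to 4 mm diameter.
- stop_zone (a point): Point on the rod's axis 26.5 mm from the post, the middle of the zone where the blue stop collar (25 mm diameter) may be clamped. The front face of its rubber buffer (23 mm diameter) lies anywhere from 16.5 to 36.5 mm from the post, different each time and not reported: see it or feel for it. The buffer yields 1 mm per 4 N, at most 4 mm; the collar itself does not slide.
- leaf_mid (a point): Middle of the brass spring leaf under the rod, 85 mm from the post, on the rod's axis. The leaf runs from 56 to 114 mm from the post (ends ramped) and sticks out 2.8 mm below the rod. It presses on the end cap's bore only: the cap slides on with a drag of some 3 to 8 N and stays where it is pushed. The coils pass it almost freely.
- coil_orange: Orange coil: rigid block 36 mm wide (x), 42 mm high (z), 30 mm long (y), two 6 mm brass terminals on top; 70 to 140 g. Origin in the middle of the block, on the axis of its straight-through bore, 16 mm in diameter, along y. Stands with the bore level; both ends are alike. Gripped from above across its 36 mm width.
- coil_blue: Blue coil: as the orange one, but 24 mm long along its bore (y). Origin in the middle, on the axis of its 16 mm bore; 70 to 140 g.
- end_cap: White plastic end cap, 60 g: rigid block 36 mm wide (x), 42 mm high (z), 24 mm long (y) with black ribs on top and a straight-through bore of 12.5 mm along y; both ends are alike, with a 1.5 mm chamfer. Origin at the middle, on the axis of the bore.
- glue: Small red glue bottle, 25 mm in diameter, 72 mm high, standing; a bystander. Origin at the centre of its underside.
- tweezers: Steel tweezers, 116 mm long, lying on the bench; a bystander. Origin at the centre of the underside.
- swabs: Round holder of cotton swabs, 57 mm in diameter, 84 mm high; a bystander. Origin at the centre of its underside.

How it is judged:
On the way, in this order (a step that is already met when the one before it is completed fails the run):
1. the orange coil alone is on the rod and pressed against the stop (y of coil_orange in the frame of stand below 0.054 m and horizontal distance between coil_orange and stand below 0.055 m and contact force between coil_orange and stand above 4 N and distance between coil_orange and coil_blue above 0.06 m), for 0.1 s.
2. the blue coil is on the rod and pressed against the orange one (distance between coil_orange and coil_blue below 0.0295 m and contact force between coil_orange and coil_blue above 3 N and contact force between coil_orange and stand above 4 N and y of coil_orange in the frame of stand below 0.054 m and distance between end_cap and coil_blue above 0.05 m), for 0.1 s.
3. the end cap is on the rod and pressed against the blue coil, the stack against the stop (distance between coil_orange and coil_blue below 0.0295 m and distance between coil_blue and end_cap below 0.0265 m and y of coil_orange in the frame of stand below 0.054 m and contact force between coil_orange and stand above 4 N and contact force between coil_blue and end_cap above 3 N), for 0.1 s.
At the end, for the whole second after the job is handed in: From the post outward orange coil, blue coil and end cap sit on the rod (within 4 mm sideways, 6 mm in height, 0.2 rad), with gaps under 2.5 mm between them and the orange coil's middle within 54 mm of the post, all released and at rest (distance between coil_orange and coil_blue below 0.0295 m and distance between coil_blue and end_cap below 0.0265 m and y of coil_orange in the frame of stand below 0.054 m and x of coil_orange in the frame of stand between -0.004 and 0.004 m and z of coil_orange in the frame of stand between 0.089 and 0.099 m and angle between the y axis of each of coil_orange, coil_blue, end_cap and the y axis of stand, either way round below 0.2 rad and linear speed of each of coil_orange, coil_blue, end_cap below 0.01 m/s and x of coil_blue in the frame of stand between -0.004 and 0.004 m and z of coil_blue in the frame of stand between 0.089 and 0.099 m and x of end_cap in the frame of stand between -0.004 and 0.004 m and z of end_cap in the frame of stand between 0.089 and 0.099 m and y of coil_blue in the frame of stand above 0.04 m and y of end_cap in the frame of stand above 0.06 m); the robot touches nothing.
It fails at once if a coil presses on the stand with more than 25 N, or the end cap with more than 35 N (about 10 N of it is the spring leaf's own grip), or the robot touches the stand with more than 25 N (contact force between any of coil_orange, coil_blue, the fingers, the arm and stand above 25 N or contact force between end_cap and stand above 35 N).
It fails at once if the glue bottle is moved more than 20 mm or knocked over (distance of glue from where it was at the start of the episode above 0.02 m or angle between glue's own z axis and vertical above 0.5 rad).
It fails at once if the tweezers are moved more than 20 mm (distance of tweezers from where it was at the start of the episode above 0.02 m).
It fails at once if the swab holder is moved more than 20 mm or knocked over (distance of swabs from where it was at the start of the episode above 0.02 m or angle between swabs's own z axis and vertical above 0.5 rad).
It also fails if it takes over 72 s, if anything falls off the work surface, if the arm or the gripper's body presses on something with over 40 N, if the wrist force passes 120 N, or if a joint passes its speed limit or range.

## Working session

There is one attempt and no reset: what is moved stays moved. The work goes in short steps, Python scripts to look and compute and a tool call to move; the robot and the scene stay as the last step left them, time stands still between calls to the robot, and variables do not carry over. Pictures are saved under pics/ and viewed, at most 10 in all, crops included, and the job is handed in when it is done.

Besides the shell and the picture viewer there is one more tool, called after ">>>" as a command line: name --argument value ..., lists and objects as JSON in quotes. servo_tool: Moves the arm, as the interface text tells. Its arguments: {"type":"object","properties":{"steps":{"type":"string"}},"required":["steps"]}

```bash
ls; mkdir -p pics; python3 - <<'E'
from plant import env
import cv2
s=env.sense();print(s)
for n in("scene","top"):
    cv2.imwrite(f"pics/{n}0.png",env.capture(n));print(env.camera_info(n))
print(env.camera_info("wrist"),env.grip_depth)
E
```

```text
pics
{'t': 0.0, 'joint_pos': array([ 1.22809369,  0.38424383,  0.01633974,  1.37117233, -0.00629678,
        1.38817411, -0.04654028]), 'joint_vel': array([-0.00184691,  0.0011982 ,  0.0013049 ,  0.00012012, -0.00197089,
       -0.0007713 , -0.00177818]), 'tau': array([ 2.86134355e-04, -6.27605224e+01,  8.44639074e-01, -3.71818793e+01,
        1.66819658e-02,  1.43038112e-02,  8.90356546e-06]), 'ee_pos': array([ 0.17251764, -0.60019611,  0.23026681]), 'tool_rot': array([ 9.90225408e-01,  1.39472904e-01, -1.48618463e-04, -9.63007273e-04]), 'force': array([-0.34951091,  0.16115382,  0.80265308]), 'torque': array([ 0.03206293, -0.01379784, -0.01669903]), 'grip_force': 0.0, 'width': 0.08532621191963614}
{'mtx': array([[518.28903145,   0.        , 314.71936035],
       [  0.        , 518.28903145, 240.83418197],
       [  0.        ,   0.        ,   1.        ]]), 'k1': 0.05112547161514562, 'world_to_cam': array([[ 0.66943861, -0.74285539,  0.00422154, -0.10823309],
       [-0.56843979, -0.51590259, -0.64087497,  0.53964172],
       [ 0.47825533,  0.42662675, -0.76763367,  0.50485246],
  
[... 363 characters left out ...]
-0.15838549,  0.56918424],
       [ 0.15839965, -0.00281742, -0.98737106,  0.98556253],
       [ 0.        ,  0.        ,  0.        ,  1.        ]])}
{'mtx': array([[382.00095562,   0.        , 319.41469614],
       [  0.        , 382.00095562, 233.08305821],
       [  0.        ,   0.        ,   1.        ]]), 'k1': -0.022437916449806396, 'mount': array([[ 5.06796662e-04, -9.51990631e-01, -3.06126742e-01,
         7.79557452e-02],
       [ 9.99999688e-01,  6.67812188e-04, -4.21245268e-04,
         7.12881857e-04],
       [ 6.05456718e-04, -3.06126433e-01,  9.51990672e-01,
        -1.42962885e-01],
       [ 0.00000000e+00,  0.00000000e+00,  0.00000000e+00,
         1.00000000e+00]])} 0.0187
```

View pics/scene0.png

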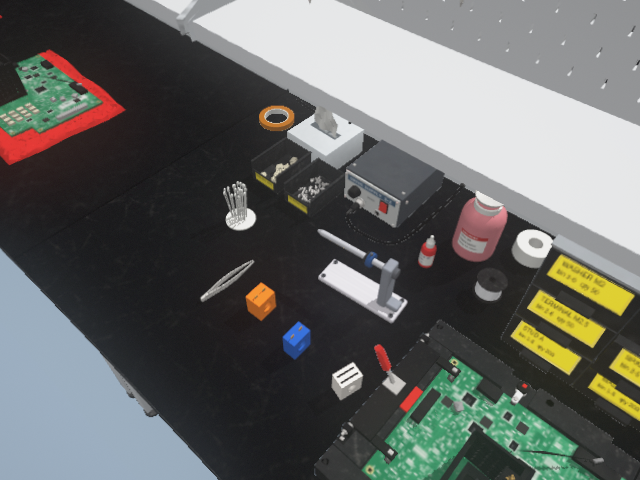

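View pics/top0.png

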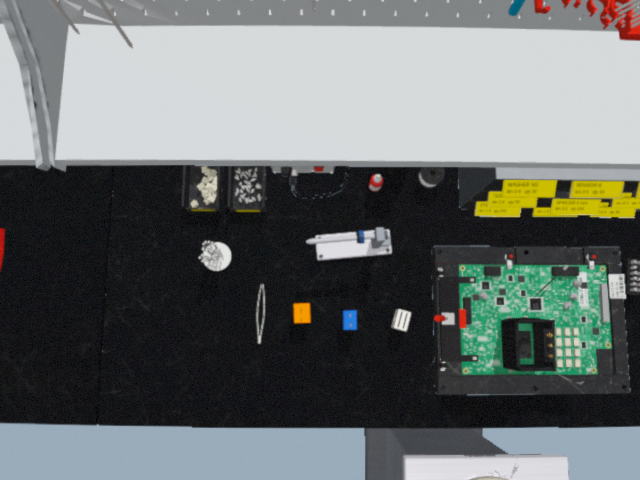

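The scene shows the orange coil (261,301), blue coil (297,340), white cap (347,381), and the stand with its rod tip at (320,233). In the top view the rod points left (+y), with its tip near (308,241), the post at (383,237) and the coils at (302,313), (350,320) and (401,320).

```bash
cat > h.py <<'E'
import numpy as np, cv2
from scipy.spatial.transform import Rotation as R
from plant import env
def cam(name,s=None):
    c=env.camera_info(name); K=c["mtx"];k=c["k1"]
    if name=="wrist":
        s=s or env.sense(); T=np.eye(4);T[:3,:3]=R.from_quat(s["tool_rot"]).as_matrix();T[:3,3]=s["ee_pos"]
        M=T@c["mount"]
    else: M=np.linalg.inv(c["world_to_cam"])
    return K,k,M
def rays(c,uv):
    K,k,M=c; uv=np.atleast_2d(np.float64(uv))
    d=(uv-K[:2,2])/[K[0,0],K[1,1]]; x=d.copy()
    for _ in range(15): x=d/(1+k*(x**2).sum(1,keepdims=True))
    return M[:3,3],np.c_[x,np.ones(len(x))]@M[:3,:3].T
def plane(c,uv,z):
    o,D=rays(c,uv); return o+D*((z-o[2])/D[:,2])[:,None]
def proj(c,P):
    K,k,M=c; q=(np.atleast_2d(P)-M[:3,3])@M[:3,:3]; x=q[:,:2]/q[:,2:]
    x=x*(1+k*(x**2).sum(1,keepdims=True)); return x*[K[0,0],K[1,1]]+K[:2,2]
def tri(c1,p1,c2,p2):
    o1,d1=rays(c1,p1);o2,d2=rays(c2,p2);d1=d1[0];d2=d2[0]
    t=np.linalg.lstsq(np.c_[d1,-d2],o2-o1,rcond=None)[0]
    a=o1+t[0]*d1;b=o2+t[1]*d2; return (a+b)/2,np.linalg.norm(a-b)
def blobs(img,kind,amin=60):
    h=cv2.cvtColor(img,cv2.COLOR_BGR2HSV)
    lo,hi={"orange":((8,150,90),(20,255,255)),"blue":((105,140,60),(125,255,255)),"white":((0,0,110),(180,60,255))}[kind]
    m=cv2.inRange(h,lo,hi)
    cs,_=cv2.findContours(m,cv2.RETR_EXTERNAL,cv2.CHAIN_APPROX_NONE)
    return sorted([c for c in cs if cv2.contourArea(c)>amin],key=cv2.contourArea,reverse=True)
def rectw(c,cnt,z):
    P=plane(c,cnt[:,0,:],z)[:,:2].astype(np.float32)*1000
    return cv2.minAreaRect(P)
E
python3 - <<'E'
from h import *
im=cv2.imread("pics/top0.png");c=cam("top")
for k in("orange","blue","white"):
    for b in blobs(im,k):
        x,y,w,h=cv2.boundingRect(b)
        if 170<y<360 and x<440 and w<120: 
            z=.042 if k!="white" or x>392 else .01
            print(k,(x,y,w,h),np.round(rectw(c,b,z)[0]),np.round(rectw(c,b,z)[1:],1) if 0 else rectw(c,b,z)[1:])
print("tip",plane(c,[308,241],.095))
a=cv2.resize(im[200:350,230:430],None,fx=4,fy=4,interpolation=cv2.INTER_CUBIC);cv2.imwrite("pics/a.png",a)
E
```

```text
orange (293, 302, 18, 22) [427. 358.] ((39.701820373535156, 32.451053619384766), 0.39799609780311584)
blue (342, 309, 16, 22) [414. 266.] ((28.58159828186035, 39.685096740722656), 89.9010238647461)
white (306, 227, 86, 33) [565. 266.] ((55.81166076660156, 168.93907165527344), 5.477264881134033)
white (198, 241, 34, 30) [539. 533.] ((64.35748291015625, 57.69413375854492), 76.26713562011719)
white (256, 284, 9, 60) [425. 440.] ((114.94425964355469, 15.728296279907227), 1.1140611171722412)
white (392, 309, 19, 23) [414. 163.] ((31.38533592224121, 40.1546516418457), 74.98404693603516)
white (235, 178, 21, 18) [681. 476.] ((26.67533302307129, 47.94439697265625), 16.73339080810547)
tip [[0.5560872 0.3450926 0.095    ]]
```

View pics/a.png

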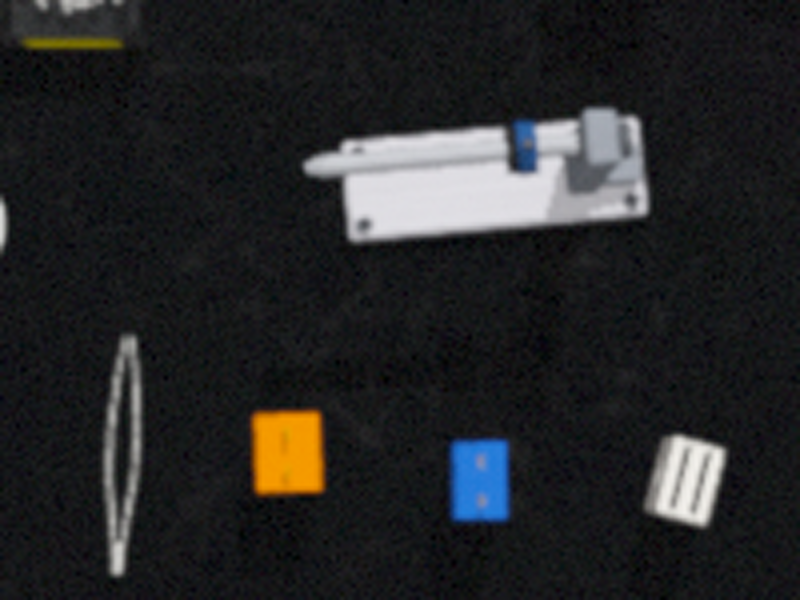

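The 4x crop shows the plate corners at (342,142), (640,117), (648,213) and (350,241), the rod tip at (303,166) and the blue stop collar at (523,145). The orange and blue coils sit square to the world axes; the cap is turned about 15°.

>>> servo_tool --steps "2.9 2.9 0 7 -1;2.9 2.9 0 7 -1;2.9 2.9 0 7 -1;2.9 2.9 0 7 -1;2.9 2.9 0 7 -1;2.9 2.9 0 7 -1;2.9 2.9 0 7 -1;2.9 2.9 0 7 -1"

```text
t: 0.77
ee_pos: [0.4055, -0.3669, 0.2311]
tool_rot: [0.807, 0.59, -0.0, -0.0]
force: [0.8, -0.3, -0.6]
width: 0.0851
grip_force: 0.0
```

>>> servo_tool --steps "1 4 0 7 -1;1 4 0 7 -1;1 4 0 4 -1;1 4 0 0 -1;1 4 0 0 -1;1 4 0 0 -1;1 4 0 0 -1;1 4 0 0 -1"

```text
t: 1.43
ee_pos: [0.4844, -0.0468, 0.2312]
tool_rot: [0.707, 0.707, -0.0, 0.0]
force: [1.6, -0.4, -0.5]
width: 0.0854
grip_force: 0.0
```

>>> servo_tool --steps "0 4 0 0 -1;0 4 0 0 -1;0 4 0 0 -1;0 4 0 0 -1;0 4 0 0 -1;0 4 0 0 -1;0 4 0 0 -1;0 4 0 0 -1"

```text
t: 2.1
ee_pos: [0.4843, 0.2729, 0.231]
tool_rot: [0.707, 0.707, -0.0, 0.0]
force: [0.6, 0.5, 0.0]
width: 0.085
grip_force: 0.0
```

>>> servo_tool --steps "0 2 0 0 -1;0 2 0 0 -1;0 0 0 0 -1;0 0 0 0 -1;0 0 0 0 -1"

```text
t: 2.52
ee_pos: [0.4848, 0.3104, 0.2308]
tool_rot: [0.707, 0.707, -0.001, 0.0]
force: [-0.0, -1.3, 0.9]
width: 0.0852
grip_force: 0.0
```

```bash
python3 - <<'E'
from h import *
s=env.sense();print(s["t"],s["ee_pos"],np.degrees(R.from_quat(s["tool_rot"]).as_euler("zyx")),s["joint_pos"],s["force"])
im=env.capture("wrist");cv2.imwrite("pics/w1.png",im);c=cam("wrist",s)
np.save("w1.npy",np.r_[s["ee_pos"],s["tool_rot"]])
for k,z in(("orange",.042),("blue",.042)):
    for b in blobs(im,k)[:3]: print(k,cv2.boundingRect(b),rectw(c,b,z))
E
```

```text
2.5167 [0.48479842 0.31042536 0.23081634] [-8.99988836e+01 -3.68109810e-02  1.79951055e+02] [-0.01896148  0.37953884 -0.79851058  1.48303856  0.27308616  1.39481974
 -0.82987665] [-0.01315904 -1.2777183   0.85489696]
orange (226, 126, 53, 43) ((427.0899963378906, 358.116943359375), (43.27849578857422, 33.70132827758789), 2.434570550918579)
blue (220, 223, 49, 41) ((415.00006103515625, 271.4521484375), (45.134254455566406, 39.053104400634766), 0.04410925135016441)
blue (403, 288, 32, 18) ((580.0221557617188, 216.78155517578125), (30.458539962768555, 18.100141525268555), 2.0756208896636963)
```

View pics/w1.png

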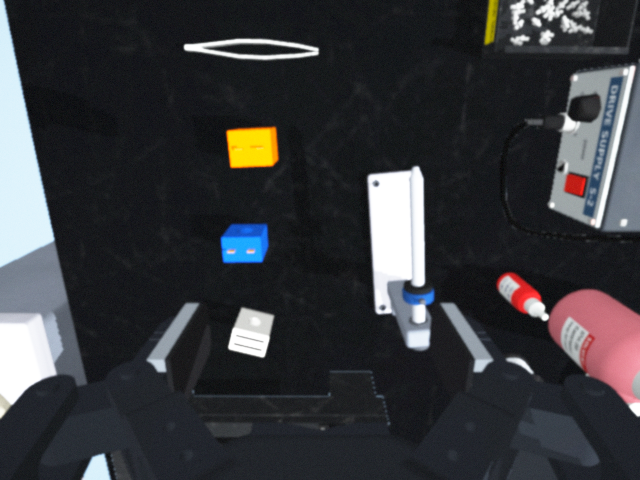

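The wrist view shows the rod tip at (416,167), the collar at (418,293), the plate's left edge from (368,178) to (377,312), and the orange coil at (252,146).

```bash
python3 - <<'E'
from h import *
v=np.load("w1.npy");s=dict(ee_pos=v[:3],tool_rot=v[3:])
w=cam("wrist",s);t=cam("top");sc=cam("scene");im=cv2.imread("pics/w1.png");to=cv2.imread("pics/top0.png")
def edges(row,im,rng,vert=False): 
    g=im[row,rng[0]:rng[1]].astype(int).sum(1); return g
# rod centre per row in wrist: brightness above plate? print widths at free tip rows
g=cv2.cvtColor(im,cv2.COLOR_BGR2GRAY)
for r in(167,170,175,180,200,240,270): print(r,list(g[r,402:432]))
print("wrist plane tip,collar,base", plane(w,[[416.5,167.5],[418,275]],.095))
f=lambda x,y:(230+x/4-.375,200+y/4-.375)
print("top tip/collarfront/post",plane(t,[f(303,166),f(510,152),f(580,143)],.095))
print("tri tip",tri(w,[416.5,167.5],t,f(303,166)),tri(w,[416.5,167.5],sc,[318,232.5]))
P=plane(t,[f(342,142),f(640,117),f(648,213),f(350,241)],.01);print("plate",P)
d=(P[0]+P[3]-P[1]-P[2])/2;print("dir",np.degrees(np.arctan2(d[1],d[0]))-90,np.linalg.norm(d))
print("plate wrist",plane(w,[[368,176],[376,312],[411,171]],.01))
E
```

```text
167 [np.uint8(24), np.uint8(25), np.uint8(27), np.uint8(21), np.uint8(18), np.uint8(24), np.uint8(21), np.uint8(23), np.uint8(27), np.uint8(51), np.uint8(101), np.uint8(151), np.uint8(192), np.uint8(219), np.uint8(232), np.uint8(232), np.uint8(199), np.uint8(118), np.uint8(45), np.uint8(26), np.uint8(24), np.uint8(21), np.uint8(24), np.uint8(24), np.uint8(21), np.uint8(20), np.uint8(24), np.uint8(27), np.uint8(26), np.uint8(26)]
170 [np.uint8(81), np.uint8(85), np.uint8(90), np.uint8(95), np.uint8(101), np.uint8(109), np.uint8(122), np.uint8(130), np.uint8(134), np.uint8(156), np.uint8(186), np.uint8(219), np.uint8(239), np.uint8(251), np.uint8(253), np.uint8(253), np.uint8(249), np.uint8(214), np.uint8(124), np.uint8(49), np.uint8(24), np.uint8(26), np.uint8(26), np.uint8(26), np.uint8(25), np.uint8(22), np.uint8(26), np.uint8(22), np.uint8(23), np.uint8(24)]
175 [np.uint8(255), np.uint8(255), np.uint8(255), np.uint8(255), np.uint8(255), np.uint8(255), np.uint8(255), np.uint8(253), np.uint8(239), np.uint8(222), np.uint8(229), np.uint8(240), np.uint8(247), np.uint8(251), np.uint8(253
[... 2024 characters left out ...]
,collar,base [[0.55503899 0.34865766 0.095     ]
 [0.56287064 0.26354656 0.095     ]]
top tip/collarfront/post [[0.55583117 0.34992634 0.095     ]
 [0.56281911 0.25451188 0.095     ]
 [0.56718526 0.22213035 0.095     ]]
tri tip (array([0.55465594, 0.34950691, 0.09884033]), np.float64(0.00130425607485911)) (array([0.55593818, 0.3481538 , 0.09021629]), np.float64(0.0006716578942041002))
plate [[0.58141369 0.33258075 0.01      ]
 [0.5949037  0.18259828 0.01      ]
 [0.54615653 0.17939657 0.01      ]
 [0.53141558 0.32831338 0.01      ]]
dir 5.39556673885933 0.15011476135308213
plate wrist [[0.53066932 0.32847853 0.01      ]
 [0.54503427 0.18236403 0.01      ]
 [0.57144134 0.33333477 0.01      ]]
```

>>> servo_tool --steps "-2.9 2.4 -1.5 0 -1;-2.9 2.4 -1.5 0 -1;0 0 -3.5 0 -1;0 0 -3.5 0 -1;0 0 -3.5 0 -1;0 0 -3.5 0 -1;0 0 -3.5 0 -1;0 0 -2.1 0 -1"

```text
t: 3.23
ee_pos: [0.4263, 0.3561, 0.0018]
tool_rot: [0.708, 0.706, -0.002, 0.0]
force: [-0.3, -0.5, -0.3]
width: 0.0857
grip_force: 0.0
```

>>> servo_tool --steps "0 0 0 0 1;0 0 0 0 1;0 0 0 0 1;0 0 0 0 1;0 0 0 0 1;0 0 0 0 1;0 0 0 0 1;0 0 0 0 1"

```text
t: 3.9
ee_pos: [0.4281, 0.3604, 0.0077]
tool_rot: [0.707, 0.707, 0.002, 0.0]
force: [-0.3, -0.7, 8.1]
width: 0.0352
grip_force: 60.6
```

>>> servo_tool --steps "0 0 2.5 0 1;0 0.5 2.5 1.3 1;0.5 1 2.5 1 1;3 1 0 1 1;3 0.6 0 1 1;3 0 0 1 1;3 0 0 0 1;0 0 0 0 1"

```text
t: 4.57
ee_pos: [0.5586, 0.3874, 0.0807]
tool_rot: [0.676, 0.737, 0.001, 0.002]
force: [-0.2, -2.1, -2.2]
width: 0.0352
grip_force: 60.3
```

>>> servo_tool --steps "0 0 0 0 1;0 0 0 0 1;0 0 0 0 1"

```text
t: 4.82
ee_pos: [0.5506, 0.391, 0.0809]
tool_rot: [0.673, 0.74, 0.0, -0.0]
force: [-0.6, -1.5, -1.0]
width: 0.0356
grip_force: 60.3
```

```bash
python3 - <<'E'
from h import *
s=env.sense();print(s["ee_pos"],s["force"])
im=env.capture("wrist");cv2.imwrite("pics/w2.png",im);c=cam("wrist",s)
o=s["ee_pos"]+[0,0,.0133]; print("coil ctr est",o)
d=np.array([-.0925,.9957,0]);print("along/lat to tip",(o-[.5555,.349,.095])@d,(o-[.5555,.349,.095])@[.9957,.0925,0])
print(proj(c,[.5555,.349,.095]))
top=env.capture("top");
cv2.imwrite("pics/c2.png",np.vstack([cv2.resize(im[230:480,120:520],(800,500)),cv2.resize(top[215:265,280:400],(240,100)).repeat(1,0)[:, :] if 0 else np.zeros((0,800,3),np.uint8)]))
cv2.imwrite("pics/t2.png",cv2.resize(top[200:300,270:400],(780,600)))
E
```

```text
[0.55058009 0.39103688 0.08094422] [-0.61328786 -1.46008705 -0.9861907 ]
coil ctr est [0.55058009 0.39103688 0.09424422]
along/lat to tip 0.04231121418891729 -0.0010103421618006519
[[321.99191146 411.52091639]]
```

View pics/c2.png

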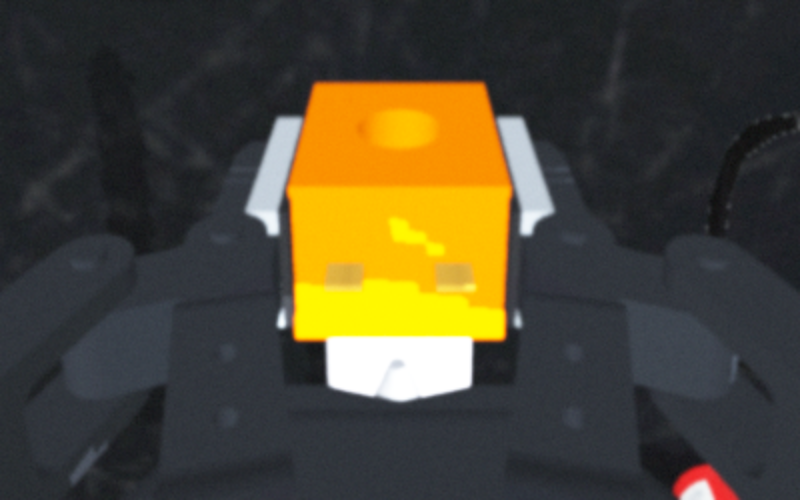

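The view shows the orange coil held square between the pads with its bore facing the camera at about (400,130) in the crop; the rod is hidden behind it.

>>> servo_tool --steps "0.2 -1 -0.1 0 1;0.1 -1 0 0 1;0.1 -1 0 0 1;0.1 -0.7 0 0 1;0.1 -0.7 0 0 1;0 0 0 0 1;0 0 0 0 1"

```text
t: 5.5
ee_pos: [0.5572, 0.3442, 0.0796]
tool_rot: [0.674, 0.739, -0.001, 0.0]
force: [-7.4, -4.4, 7.1]
width: 0.0354
grip_force: 61.4
```

>>> servo_tool --steps "0.1 -1 0 0 1;0.1 -1 0 0 1;0.1 -0.8 0 0 1;0 0 0 0 1;0 0 0 0 1"

```text
t: 5.92
ee_pos: [0.5597, 0.3166, 0.0796]
tool_rot: [0.674, 0.739, -0.001, -0.0]
force: [-8.5, -4.1, 8.6]
width: 0.0351
grip_force: 61.5
```

>>> servo_tool --steps "-0.2 0 0.15 0 1;-0.2 0 0.15 0 1;0 0 0 0 1;0 0 0 0 1"

```text
t: 6.25
ee_pos: [0.5571, 0.3173, 0.082]
tool_rot: [0.674, 0.739, -0.0, 0.0]
force: [-0.0, 0.8, -1.2]
width: 0.0351
grip_force: 60.4
```

>>> servo_tool --steps "0.1 -1 0 0 1;0.1 -1 0 0 1;0.1 -1 0 0 1;0 -0.5 0 0 1;0 0 0 0 1;0 0 0 0 1"

```text
t: 6.75
ee_pos: [0.5601, 0.282, 0.0822]
tool_rot: [0.674, 0.739, -0.0, 0.0]
force: [0.7, -1.7, -3.0]
width: 0.0351
grip_force: 60.4
```

>>> servo_tool --steps "0 -0.2 0 0 1;0 -0.2 0 0 1;0 -0.2 0 0 1;0 0 0 0 1;0 0 0 0 1"

```text
t: 7.17
ee_pos: [0.5594, 0.2774, 0.0822]
tool_rot: [0.673, 0.739, -0.0, -0.0]
force: [0.1, 1.4, -3.9]
width: 0.0353
grip_force: 60.3
```

>>> servo_tool --steps "0.02 -0.2 -0.1 0 1;0.02 -0.2 0 0 1;0 -0.1 0 0 1;0 0 0 0 1;0 0 0 0 1"

```text
t: 7.58
ee_pos: [0.56, 0.2731, 0.0816]
tool_rot: [0.673, 0.739, 0.001, -0.0]
force: [0.5, 5.0, -2.8]
width: 0.0355
grip_force: 60.4
```

>>> servo_tool --steps "0.02 -0.1 0 0 1;0 -0.1 0 0 1;0 0 0 0 1;0 0 0 0 1"

```text
t: 7.92
ee_pos: [0.5601, 0.2723, 0.0816]
tool_rot: [0.673, 0.74, 0.001, -0.001]
force: [1.4, 8.0, -3.3]
width: 0.0353
grip_force: 60.3
```

>>> servo_tool --steps "0 -0.1 0 0 1;0 -0.05 0 0 1;0 0 0 0 1;0 0 0 0 1;0 0 0 0 1"

```text
t: 8.33
ee_pos: [0.56, 0.2717, 0.0817]
tool_rot: [0.673, 0.74, 0.002, -0.001]
force: [1.5, 10.3, -4.8]
width: 0.0355
grip_force: 60.3
```

>>> servo_tool --steps "0 0.15 -0.1 0 1;0 0 0 0 -1;0 0 0 0 -1;0 0 0 0 -1;0 0 0 0 -1;0 0 0 0 -1;0 0 3 0 -1;0 0 3 0 -1"

```text
t: 9.0
ee_pos: [0.5591, 0.269, 0.139]
tool_rot: [0.674, 0.739, -0.002, -0.001]
force: [1.2, 0.1, 1.0]
width: 0.0853
grip_force: 0.0
```

>>> servo_tool --steps "-3.5 -0.2 0 -1.3 -1;-4 -0.2 0 -2 -1;-4 -0.2 0 -2 -1;-3.2 -0.1 -2.5 0 -1;0 0 -2.5 0 -1;0 0 0 0 -1;0 0 0 0 -1"

```text
t: 9.58
ee_pos: [0.4133, 0.2625, 0.0902]
tool_rot: [0.707, 0.707, -0.001, -0.0]
force: [1.2, 0.4, 1.5]
width: 0.0852
grip_force: 0.0
```

```bash
python3 - <<'E'
from h import *
s=env.sense();print(s["ee_pos"],np.degrees(R.from_quat(s["tool_rot"]).as_euler("zyx")))
im=env.capture("wrist");c=cam("wrist",s);top=env.capture("top");t=cam("top")
for b in blobs(im,"blue")[:2]: print("w blue",cv2.boundingRect(b),rectw(c,b,.042))
for b in blobs(top,"orange")[:2]: print("top orange",cv2.boundingRect(b),rectw(t,b,.113))
cv2.imwrite("pics/d3.png",np.hstack([cv2.resize(im,(480,360)),cv2.resize(top[210:340,300:415],(318,360))]))
E
```

```text
[0.41326134 0.26254634 0.09018987] [-9.00165644e+01 -6.38058879e-02  1.79936522e+02]
w blue (283, 214, 71, 65) ((412.40301513671875, 271.0249938964844), (37.700469970703125, 36.1439094543457), 0.10776671767234802)
top orange (336, 226, 19, 23) ((560.7777099609375, 276.2531433105469), (39.39827346801758, 33.52151870727539), 6.082121849060059)
```

View pics/d3.png

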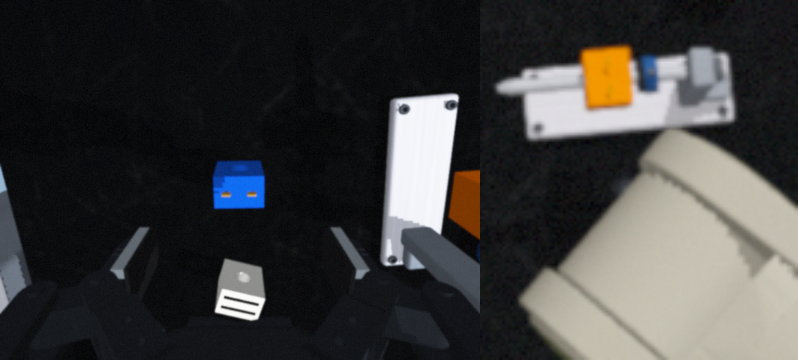

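Orange sits on the rod against the buffer in front of the collar (right-hand crop, coil at about (608,77)). The blue coil is at (239,185) in the wrist half, 2.5 mm further in +y than the tool.

>>> servo_tool --steps "0 0.25 -2 0 -1;0 0 -3 0 -1;0 0 -3.3 0 -1;0 0 0 0 -1;0 0 0 0 1;0 0 0 0 1;0 0 0 0 1;0 0 0 0 1"

```text
t: 10.35
ee_pos: [0.4146, 0.2667, 0.0093]
tool_rot: [0.707, 0.707, 0.002, 0.001]
force: [0.8, -0.1, -0.1]
width: 0.0386
grip_force: 0.0
```

>>> servo_tool --steps "0 0 0 0 1;0 0 0 0 1;0 0 0 0 1;0 0 0 0 1"

```text
t: 10.68
ee_pos: [0.4146, 0.2667, 0.0093]
tool_rot: [0.707, 0.707, 0.002, 0.001]
force: [-0.3, -0.6, 8.1]
width: 0.0353
grip_force: 59.9
```

>>> servo_tool --steps "0 0 2.5 0 1;0 3.1 2.5 1.3 1;0 3.1 2.5 2 1;0.7 3.1 0 2 1;3 3.1 0 0 1;3.3 0 0 0 1;3.3 0 0 0 1;3.3 0 0 0 1"

```text
t: 11.35
ee_pos: [0.5496, 0.3894, 0.0833]
tool_rot: [0.673, 0.74, 0.001, 0.0]
force: [1.5, 1.6, -1.5]
width: 0.0353
grip_force: 60.3
```

>>> servo_tool --steps "0 0 0 0 1;0 0 0 0 1;0 0 0 0 1"

```text
t: 11.6
ee_pos: [0.5478, 0.3891, 0.0827]
tool_rot: [0.673, 0.739, 0.0, -0.0]
force: [-0.2, 0.5, -1.3]
width: 0.0354
grip_force: 60.5
```

>>> servo_tool --steps "0.3 -0.8 -0.05 0 1;0.1 -1 0 0 1;0.1 -1 0 0 1;0.1 -1 0 0 1;0.1 -1 0 0 1;0 0 0 0 1;0 0 0 0 1"

```text
t: 12.18
ee_pos: [0.5558, 0.3393, 0.0819]
tool_rot: [0.674, 0.739, -0.0, 0.0]
force: [0.8, 0.0, -1.5]
width: 0.035
grip_force: 60.5
```

>>> servo_tool --steps "0.1 -1 0 0 1;0.1 -1 0 0 1;0.1 -0.6 0 0 1;0 0 0 0 1;0 0 0 0 1"

```text
t: 12.6
ee_pos: [0.5586, 0.314, 0.0818]
tool_rot: [0.674, 0.739, -0.0, 0.0]
force: [-0.4, -0.1, -1.4]
width: 0.035
grip_force: 60.5
```

>>> servo_tool --steps "0.03 -0.4 0 0 1;0.03 -0.3 0 0 1;0 -0.2 0 0 1;0 0 0 0 1;0 0 0 0 1"

```text
t: 13.02
ee_pos: [0.5588, 0.3057, 0.0818]
tool_rot: [0.673, 0.739, 0.0, -0.0]
force: [-0.4, 0.0, -2.0]
width: 0.0354
grip_force: 60.5
```

>>> servo_tool --steps "0.02 -0.2 0 0 1;0.02 -0.2 0 0 1;0 0 0 0 1;0 0 0 0 1"

```text
t: 13.35
ee_pos: [0.5593, 0.3016, 0.0818]
tool_rot: [0.674, 0.739, -0.0, 0.0]
force: [-0.1, -0.5, -1.3]
width: 0.0353
grip_force: 60.4
```

>>> servo_tool --steps "0.01 -0.15 0 0 1;0 0 0 0 1;0 0 0 0 1"

```text
t: 13.6
ee_pos: [0.5593, 0.3002, 0.0818]
tool_rot: [0.673, 0.739, -0.0, -0.0]
force: [-0.2, -0.1, -1.0]
width: 0.0351
grip_force: 60.4
```

>>> servo_tool --steps "0.02 -0.15 0 0 1;0 -0.1 0 0 1;0 0 0 0 1;0 0 0 0 1"

```text
t: 13.93
ee_pos: [0.5594, 0.2985, 0.0819]
tool_rot: [0.673, 0.739, 0.0, -0.0]
force: [1.3, 3.5, -3.4]
width: 0.0351
grip_force: 60.3
```

>>> servo_tool --steps "0.01 -0.15 0 0 1;0 0 0 0 1;0 0 0 0 1"

```text
t: 14.18
ee_pos: [0.5594, 0.2978, 0.082]
tool_rot: [0.673, 0.74, 0.001, -0.001]
force: [2.0, 6.5, -3.9]
width: 0.0348
grip_force: 60.1
```

>>> servo_tool --steps "0.01 -0.1 0 0 1;0 0 0 0 1;0 0 0 0 1"

```text
t: 14.43
ee_pos: [0.5594, 0.2974, 0.082]
tool_rot: [0.673, 0.74, 0.001, -0.001]
force: [0.4, 8.1, -4.2]
width: 0.0352
grip_force: 60.1
```

>>> servo_tool --steps "0.01 -0.12 0 0 1;0 0 0 0 1;0 0 0 0 1;0 0 0 0 1"

```text
t: 14.77
ee_pos: [0.5594, 0.2969, 0.0821]
tool_rot: [0.673, 0.74, 0.002, -0.001]
force: [1.8, 9.9, -4.5]
width: 0.0351
grip_force: 60.2
```

>>> servo_tool --steps "0 0.15 -0.1 0 1;0 0 0 0 -1;0 0 0 0 -1;0 0 0 0 -1;0 0 0 0 -1;0 0 0 0 -1;0 0 3 0 -1;0 0 3 0 -1"

```text
t: 15.43
ee_pos: [0.5588, 0.2942, 0.1395]
tool_rot: [0.674, 0.739, -0.002, -0.001]
force: [0.8, 0.4, 1.2]
width: 0.0855
grip_force: 0.0
```

>>> servo_tool --steps "-3 0 0 -1.4 -1;-3 -2.5 0 -5 -1;-3 -2.8 0 -5 -1;-2.8 -2.8 0 -5 -1;-2.7 -2.8 -2 -5 -1;0 -2.6 -1.5 0 -1;0 0 0 0 -1;0 0 0 0 -1"

```text
t: 16.1
ee_pos: [0.4159, 0.1598, 0.1064]
tool_rot: [0.8, 0.6, -0.001, 0.001]
force: [-0.0, 0.3, 0.9]
width: 0.0851
grip_force: 0.0
```

```bash
python3 - <<'E'
from h import *
s=env.sense();print(s["ee_pos"],np.degrees(R.from_quat(s["tool_rot"]).as_euler("zyx")))
im=env.capture("wrist");c=cam("wrist",s);top=env.capture("top")
for b in blobs(im,"white",300)[:6]: print("w",cv2.boundingRect(b),rectw(c,b,.042))
cv2.imwrite("pics/d4.png",np.hstack([im[100:480],cv2.resize(top[210:270,300:400],(634,380))])[:, :]if 0 else np.hstack([cv2.resize(im,(480,360)),cv2.resize(top[210:340,300:415],(318,360))]))
E
```

```text
[0.41588745 0.15977706 0.10643105] [-7.37535668e+01 -2.06736028e-02  1.79898915e+02]
w (470, 0, 170, 148) ((561.5942993164062, 228.5047607421875), (74.49595642089844, 76.65582275390625), 5.519484996795654)
w (0, 220, 89, 199) ((231.55712890625, 150.63429260253906), (147.89698791503906, 58.0471305847168), 58.67229461669922)
w (278, 204, 67, 60) ((414.2252502441406, 170.71310424804688), (35.44948196411133, 37.68098831176758), 74.35941314697266)
w (441, 303, 52, 70) ((490.15582275390625, 79.27397918701172), (14.358793258666992, 58.39931106567383), 11.679210662841797)
w (147, 303, 51, 70) ((309.9381103515625, 131.63531494140625), (58.49401092529297, 14.10112190246582), 45.896541595458984)
w (81, 451, 51, 29) ((218.6527862548828, 44.46607208251953), (26.939472198486328, 37.913875579833984), 75.16979217529297)
```

View pics/d4.png

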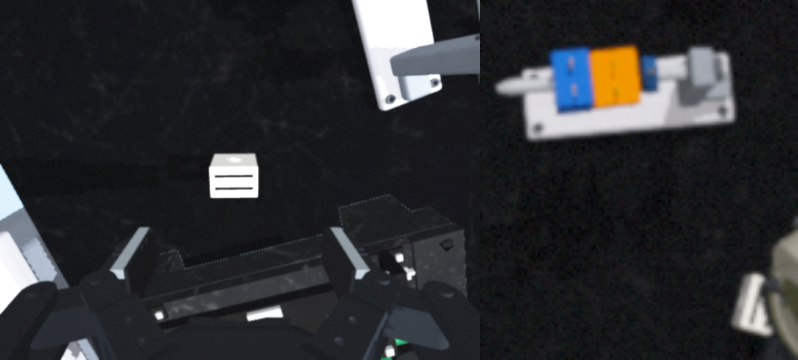

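The stack sits on the rod as blue then orange, with orange against the stop (right half). In the wrist half the cap is at (234,175), square to the fingers, about 3 mm left of centre and 5 mm forward.

>>> servo_tool --steps "-0.35 0.5 -2 0 -1;0 0 -2.5 0 -1;0 0 -2.8 0 -1;0 0 -2.5 0 -1;0 0 0 0 -1;0 0 0 0 1;0 0 0 0 1;0 0 0 0 1"

```text
t: 16.87
ee_pos: [0.414, 0.168, 0.0105]
tool_rot: [0.799, 0.602, 0.001, 0.0]
force: [0.4, 0.1, -0.6]
width: 0.0517
grip_force: 0.0
```

>>> servo_tool --steps "0 0 0 0 1;0 0 0 0 1;0 0 0 0 1;0 0 0 0 1"

```text
t: 17.2
ee_pos: [0.414, 0.1675, 0.0104]
tool_rot: [0.799, 0.601, 0.001, 0.001]
force: [-0.8, 0.7, 6.8]
width: 0.0355
grip_force: 59.5
```

>>> servo_tool --steps "0 0 2.5 0 1;0 3.6 2.5 4.3 1;0 3.7 2.5 4.3 1;0 3.7 0 4.3 1;0 3.7 0 4.3 1;0 3.7 0 4.3 1;0 3.7 0 0 1;3.5 0 0 0 1"

```text
t: 17.87
ee_pos: [0.4384, 0.395, 0.0831]
tool_rot: [0.667, 0.745, 0.002, -0.003]
force: [-1.9, 2.4, 0.8]
width: 0.0349
grip_force: 60.0
```

>>> servo_tool --steps "3.5 0 0 0 1;3.5 0 0 0 1;3.3 0 0 0 1;0 0 0 0 1;0 0 0 0 1;0 0 0 0 1"

```text
t: 18.37
ee_pos: [0.5502, 0.3839, 0.0812]
tool_rot: [0.673, 0.74, 0.0, -0.0]
force: [-0.6, 0.6, 0.0]
width: 0.0356
grip_force: 60.2
```

```bash
python3 - <<'E'
from h import *
s=env.sense();print(s["ee_pos"],np.degrees(R.from_quat(s["tool_rot"]).as_euler("zyx")),s["force"])
im=env.capture("wrist");t=env.capture("top")
cv2.imwrite("pics/d5.png",np.hstack([cv2.resize(im[200:480,120:520],(400,280)),cv2.resize(t[210:280,270:370],(400,280))]))
E
```

```text
[0.55023109 0.38390832 0.08121631] [-9.54305681e+01 -2.65540775e-02 -1.79957239e+02] [-0.58866943  0.58899075  0.03580639]
```

View pics/d5.png

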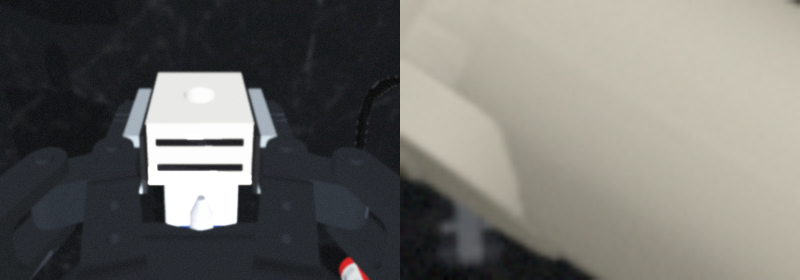

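The cap is held square, with its bore centred at column 200 and the rod tip in line at (201,200), so it is aligned sideways. The arm hides the rod in the top view.

>>> servo_tool --steps "0.09 -1 0.19 0 1;0.1 -1 0 0 1;0.09 -1 0 0 1;0 0 0 0 1;0 0 0 0 1"

```text
t: 18.88
ee_pos: [0.5542, 0.3518, 0.0831]
tool_rot: [0.674, 0.739, -0.0, 0.001]
force: [0.2, 0.3, 0.8]
width: 0.035
grip_force: 60.4
```

>>> servo_tool --steps "0.05 -0.5 0 0 1;0.05 -0.5 0 0 1;0 0 0 0 1;0 0 0 0 1"

```text
t: 19.22
ee_pos: [0.5548, 0.3431, 0.0831]
tool_rot: [0.673, 0.74, 0.0, 0.0]
force: [-0.1, -1.8, 4.8]
width: 0.0353
grip_force: 60.6
```

>>> servo_tool --steps "0.05 -0.4 0.08 0 1;0.04 -0.4 0 0 1;0 0 0 0 1;0 0 0 0 1"

```text
t: 19.55
ee_pos: [0.5553, 0.335, 0.0832]
tool_rot: [0.673, 0.74, -0.0, 0.0]
force: [0.8, -1.1, -1.3]
width: 0.035
grip_force: 60.3
```

>>> servo_tool --steps "0.03 -0.3 0 0 1;0.02 -0.3 0 0 1;0 0 0 0 1;0 0 0 0 1"

```text
t: 19.88
ee_pos: [0.5557, 0.3293, 0.0832]
tool_rot: [0.673, 0.74, -0.0, -0.0]
force: [-0.2, 0.5, -1.0]
width: 0.0352
grip_force: 60.1
```

>>> servo_tool --steps "0.02 -0.2 0 0 1;0.02 -0.2 0 0 1;0 0 0 0 1;0 0 0 0 1"

```text
t: 20.22
ee_pos: [0.5561, 0.3252, 0.0833]
tool_rot: [0.673, 0.74, -0.0, -0.0]
force: [-0.4, 0.8, -3.7]
width: 0.035
grip_force: 60.1
```

>>> servo_tool --steps "0.02 -0.2 0 0 1;0.01 -0.1 0 0 1;0 0 0 0 1;0 0 0 0 1"

```text
t: 20.55
ee_pos: [0.5561, 0.323, 0.0834]
tool_rot: [0.673, 0.74, 0.0, -0.0]
force: [0.5, 4.2, -4.7]
width: 0.0353
grip_force: 60.2
```

>>> servo_tool --steps "0.01 -0.15 0 0 1;0 0 0 0 1;0 0 0 0 1"

```text
t: 20.8
ee_pos: [0.5561, 0.3221, 0.0835]
tool_rot: [0.672, 0.74, 0.0, -0.001]
force: [-0.2, 5.8, -6.6]
width: 0.0352
grip_force: 60.4
```

>>> servo_tool --steps "0.01 -0.15 0 0 1;0 0 0 0 1;0 0 0 0 1"

```text
t: 21.05
ee_pos: [0.5561, 0.3216, 0.0836]
tool_rot: [0.672, 0.74, 0.001, -0.001]
force: [0.8, 8.6, -6.9]
width: 0.035
grip_force: 60.4
```

>>> servo_tool --steps "0.01 -0.1 0 0 1;0 0 0 0 1;0 0 0 0 1"

```text
t: 21.3
ee_pos: [0.5561, 0.3214, 0.0837]
tool_rot: [0.672, 0.741, 0.001, -0.001]
force: [1.1, 9.2, -8.6]
width: 0.0352
grip_force: 60.5
```

>>> servo_tool --steps "0.01 -0.1 -0.1 0 1;0 0 0 0 1;0 0 0 0 1"

```text
t: 21.55
ee_pos: [0.5561, 0.3212, 0.0835]
tool_rot: [0.672, 0.741, 0.002, -0.001]
force: [0.7, 11.8, -3.8]
width: 0.0352
grip_force: 60.9
```

>>> servo_tool --steps "0.01 -0.15 0 0 1;0 0 0 0 1;0 0 0 0 1"

```text
t: 21.8
ee_pos: [0.5561, 0.3204, 0.0836]
tool_rot: [0.671, 0.741, 0.003, -0.002]
force: [0.1, 14.2, -4.2]
width: 0.035
grip_force: 60.8
```

>>> servo_tool --steps "0.01 -0.15 0 0 1;0 0 0 0 1;0 0 0 0 1"

```text
t: 22.05
ee_pos: [0.5561, 0.3198, 0.0837]
tool_rot: [0.671, 0.741, 0.003, -0.002]
force: [2.2, 15.7, -5.6]
width: 0.035
grip_force: 60.7
```

```bash
python3 - <<'E'
from h import *
im=env.capture("scene");cv2.imwrite("pics/s6.png",cv2.resize(im[190:340,280:440],(640,600),interpolation=cv2.INTER_CUBIC))
E
```

```text
(no output)
```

View pics/s6.png

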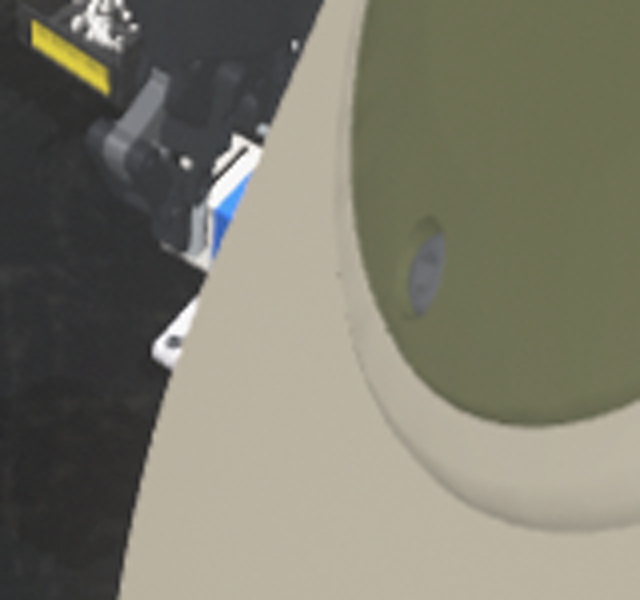

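The cap's face touches the blue coil with no gap at (240,180); the arm hides the rest of the stack.

>>> servo_tool --steps "0.01 -0.15 0 0 1;0 -0.05 0 0 1;0 0 0 0 1;0 0 0 0 1"

```text
t: 22.43
ee_pos: [0.556, 0.3197, 0.0841]
tool_rot: [0.671, 0.742, 0.004, -0.003]
force: [1.7, 21.7, -6.7]
width: 0.0352
grip_force: 60.5
```

>>> servo_tool --steps "0 0.2 0 0 1;0 0 0 0 1;0 0 0 0 -1;0 0 0 0 -1;0 0 0 0 -1;0 0 0 0 -1;0 0 0 0 -1;0 0 0 0 -1"

```text
t: 23.1
ee_pos: [0.5576, 0.314, 0.0826]
tool_rot: [0.673, 0.74, -0.0, 0.0]
force: [0.0, 0.2, -0.3]
width: 0.0856
grip_force: 0.0
```

>>> servo_tool --steps "0 0 3 0 -1;0 0 3 0 -1;0 0 4 0 -1;-4 0 0 0 -1;-4 -1 0 0 -1;-4 -2 0 0 -1;-2 -4 0 0 -1;0 -4 0 0 -1"

```text
t: 23.77
ee_pos: [0.4165, 0.2104, 0.1822]
tool_rot: [0.67, 0.742, -0.001, 0.0]
force: [1.9, -0.1, 0.6]
width: 0.0854
grip_force: 0.0
```

>>> servo_tool --steps "0 -4 0 0 -1;0 -4 0 0 -1;0 -4 0 0 -1;0 -4 0 0 -1;0 0 0 0 -1;0 0 0 0 -1"

```text
t: 24.27
ee_pos: [0.4212, 0.0459, 0.1826]
tool_rot: [0.675, 0.738, -0.0, 0.0]
force: [0.1, 0.6, -0.8]
width: 0.0856
grip_force: 0.0
```

```bash
python3 - <<'E'
from h import *
print(env.sense()["ee_pos"])
im=env.capture("scene");t=env.capture("top")
cv2.imwrite("pics/s7.png",np.hstack([cv2.resize(im[210:330,300:420],(400,400),interpolation=cv2.INTER_CUBIC),cv2.resize(t[205:285,300:400],(400,400))]))
E
```

```text
[0.4212418  0.04588681 0.18261878]
```

View pics/s7.png

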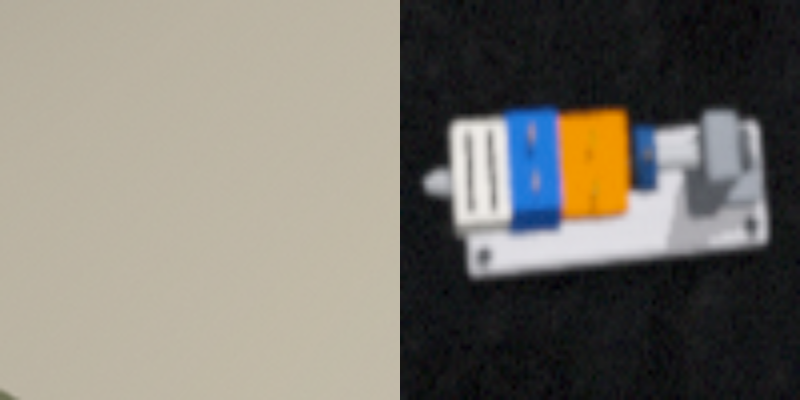

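The stack looks tight from the post outward: collar, orange, blue, white, with no gaps. The arm is clear, so I'm handing in.

```bash
python3 -c "
from plant import env
print(env.job_done())"
```

```text
the job is handed in; nothing more can be done
None
```

The orange coil, blue coil and end cap are on the rod, tight against the stop and released. The job is handed in after about 24 s of robot time, with no verdict returned; the coils were pressed to about 10 N, and the cap peaked at about 22 N, including the spring leaf's drag.

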